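# Gauge a suspension bushing and sort it

### The arm

A 7-joint arm with a two-finger parallel gripper is mounted at the origin on the work surface. World frame = base frame: x ahead of the robot, y to its left, z up, the work surface at z = 0. Lengths are in m, angles in degrees, forces in N, time in s.
With the tool pointing down it reaches from about 0.425 to 0.875 m from the base axis. Payload 8.4 kg.
Tool frame: the origin (TCP) lies at the very end of the fingers, on their centre line; the grasp point (between the pads) lies 19 mm behind it; z points along the fingers, x is the direction in which the jaws open and shut, and the axes are right-handed (so a half turn about z gives the same grasp; the last joint's range is limited). The gripper opens to 87 mm and grips with 3 to 60 N. Pads are 19 mm wide; open, the fingers measure 117 mm over their backs; the gripper's body (75 mm by 190 mm) begins 51 mm behind the grasp point.
Start: joints at [-73.235, 19.091, 2.286, 83.961, -0.768, 76.965, -3.352], TCP at [0.248, 0.601, 0.223] pointing down, gripper open.
Joint ranges: [-147.57, 147.57], [-21.85, 119.76], [-74.77, 79.35], [14.55, 137.4], [-85.83, 265.84], [4.83, 119.75], [-152.11, 152.11]. Speed limits (degrees/s): [127.2, 127.2, 159.86, 159.86, 180, 180, 180].

### API

Orientations are given as [roll, pitch, yaw] about the fixed x, y, z axes, in that order (R = Rz(yaw) Ry(pitch) Rx(roll)).
In Python, from workcell import manip gives the robot as it stands. The module is installed in compiled form; this text tells all that it offers.
- The arm moves only by the tool apply_moves, never from a script. Its argument "increments" is a list of rows, each an object of numbers: "rx", "ry", "rz": the turn, a rotation vector about the tool's x, y, z in rad; "tx", "ty", "tz": the shift along the tool's x, y, z in mm; "fingers": the finger opening in mm, from 0 to 87. A call has exactly 5 rows; each row shifts and turns the pose as measured when the row begins, along the tool's axes as they then stand; what a row does not reach is not made up. A row lasts 1/8 s, in which the tool goes at most 62.5 mm and 10.7 degrees, less where a joint would pass 70% of its speed; a pose out of reach is approached as far as the arm can. A call with a gripper value outside its range is refused whole. The fingers move at their own pace and stop on an object; "newtons" is the grip in N (left out, the last holds). Time passes only in rows, so rows that do not move let the fingers close, or fill a call up. It gives the time, the measured TCP pose, the force and the opening at its end, in the units of the state.
- manip.get_state(): the state, without advancing time (a new reading comes with each control period).
- manip.grab_frame(name): name is "scene" or "top"; returns the picture (420x560x3 uint8, red, green, blue); there is no depth.
- manip.camera_params(name): a dict with "camera_matrix" (3x3 intrinsics, pixels), "k1" (the pictures are not rectified: a ray, as slopes to the right and down, at radius r is drawn at 1 + k1 r^2 times it, then the intrinsics apply), "rvec" (rotation vector, rad) and "tvec" (3), from world to camera coordinates, as OpenCV has them. Camera axes: x right, y down, z forward; pixel columns grow to the right and rows downward; lengths in m; the calibration is good to about 2 mm. A picture is of the moment at which its call begins. camera_params takes no time and is no camera call.
- manip.job_done(): hands the job in, once; it reports no verdict.
Trained networks look in the newest picture that a camera, given by its name, has taken for a name from the list of things; names that differ only in an ending like _2 or _b are one class to them, and where a whole thing is asked for, a point or a joint stands for the part that bears it (a point fixed in the world has none). Each returns a list of dicts, best first, with "score" (0 to 1); they miss things now and then, are a little off and sometimes report something else, mostly with a low value. They report only what shows in the picture. A call takes as long as a camera call.
- manip.trace(camera, thing): "mask" (420x560 bool, what is visible of it).
- manip.mark_of(camera, thing): "position" ([x, y, z] in m, in the coordinates of the camera as it stood for that picture, good to about 4 mm: a listed point, or the origin of a listed thing).
The state is a dict: "t": time; "qpos": joint angles; "qd": joint speeds; "joint_torque": joint torques, N m; "ee_pos": TCP position; "tool_rot": TCP orientation; "wrist_force": force on the tool from outside, world axes, zero at the start; "ft_torque": the same for the moment, N m; "width": finger opening in m.
Only numpy, scipy, OpenCV 4.12 (cv2) and the standard library are available. Lean on these libraries where they do the work, as an engineer would, in place of code of your own. Each camera call takes 0.05 s, during which the arm holds its last target.

### The job

Check the bushing that stands on the blue spot of the gauge board: lower it over the gauge pin until it either sits fully home on the board or stops on the pin's pointed nose. Then stand it upright in the result tray, in the green compartment if it went fully home, in the red one if it stopped on the nose. Leave the bushing on the grey spot where it is.

Things in the scene. Friction and masses are not known exactly. Their poses are not given: they have to be found in the camera images.
- bushing_wide: Rubber-metal suspension bushing standing upright: plain tube, black rubber outside with a bright steel inner sleeve, outer diameter 44 mm, height 50 mm, bore 27 mm right through, about 200 g. Its bore clears the 20 mm pin, so it goes down until its underside rests on the board. Origin: centre of its underside, z up along the bore. It starts on either the blue or the grey spot of the gauge board.
- bushing_tight: Rubber-metal suspension bushing standing upright: plain tube, black rubber outside with a bright steel inner sleeve, outer diameter 44 mm, height 50 mm, bore 15 mm right through, about 280 g. Its bore is too small for the pin, so it stops on the pin's nose with its underside about 41 mm above the board's top. Origin: centre of its underside, z up along the bore. It starts on either the blue or the grey spot of the gauge board.
- gauge: Fixed aluminium gauge board, 110 (x) by 300 (y) mm, 12 mm thick. Origin: centre of its underside, z up. At its centre an upright steel pin, 20 mm diameter for 34 mm above the board, then a cone narrowing to a 6 mm tip 52 mm above the board. Flat 66 mm discs: blue spot at y = +110 mm, dark grey spot at y = -110 mm (x = 0). A bushing stands on the board at each, within 9 mm of its middle.
- tray: Fixed black two-compartment result tray, 120 mm (x) by 230 mm (y), rim 15 mm high, walls and floor 4 to 5 mm thick. Origin: centre of its underside, z up. Green-floored compartment centred at y = +57 mm, red-floored one at y = -57 mm (tray frame, x = 0), each about 110 mm square inside. It may be turned to any yaw.

How it is judged:
By the outcome, as a careful person would: the job done as asked, in the order asked, and still so for the second after the job is handed in, with the robot touching nothing.
It also fails if it takes over 43 s, if anything falls off the work surface, if the arm or the gripper's body presses on something with over 40 N, if the wrist force passes 120 N, or if a joint passes its speed limit or range.

## Working session

There is one attempt and no reset: what is moved stays moved. The work goes in short steps, Python scripts to look and compute and a tool call to move; the robot and the scene stay as the last step left them, time stands still between calls to the robot, and variables do not carry over. Pictures are saved under pics/ and viewed, and the job is handed in when it is done.

Besides the shell and the picture viewer there is one more tool, called after "Request:" by a JSON object that holds its "fn" and its "kwargs", one argument or row to a line. apply_moves: Moves the arm, as the interface text tells. Its arguments: {"type":"object","properties":{"increments":{"type":"array"},"newtons":{"type":"number"}},"required":["increments"]}

```bash
mkdir -p pics; cat > h.py <<'E'
import numpy as np, cv2
from workcell import manip
def cam(n):
    p=manip.camera_params(n); K=np.array(p["camera_matrix"]); R=cv2.Rodrigues(np.array(p["rvec"],float))[0]; t=np.array(p["tvec"],float).ravel()
    return K,p["k1"],R,t
def ray(n,uv):
    K,k1,R,t=cam(n); d=np.linalg.inv(K)@np.array([uv[0],uv[1],1.]); s=d[:2].copy(); u=s.copy()
    for _ in range(30): u=s/(1+k1*(u@u))
    return -R.T@t, R.T@np.array([u[0],u[1],1.])
def onz(n,uv,z):
    c,d=ray(n,uv); return c+d*(z-c[2])/d[2]
def proj(n,X):
    K,k1,R,t=cam(n); c=R@np.array(X,float)+t; u=c[:2]/c[2]; u=u*(1+k1*(u@u)); return (K@np.array([u[0],u[1],1]))[:2]
def toworld(n,p):
    K,k1,R,t=cam(n); return R.T@(np.array(p)-t)
def snap(n,f):
    im=manip.grab_frame(n); cv2.imwrite(f"pics/{f}.png",im[:,:,::-1]); return im
E
python3 - <<'E'
from h import *
for n in("scene","top"):
    snap(n,n+"0"); print(n,-cam(n)[2].T@cam(n)[3])
    for th in("bushing_wide","bushing_tight","gauge","tray"):
        for r in manip.mark_of(n,th)[:2]: print(th,round(r["score"],2),toworld(n,r["position"]).round(4),proj(n,toworld(n,r["position"])).round())
s=manip.get_state(); print(s)
E
```

```text
scene [ 1.19276715 -0.48727977  0.62418997]
bushing_wide 0.83 [0.5168 0.0489 0.0086] [294. 201.]
bushing_tight 0.55 [0.5861 0.2451 0.0135] [377. 187.]
gauge 0.97 [ 0.5572  0.1431 -0.0013] [336. 200.]
tray 0.9 [ 0.5413 -0.2921  0.0031] [159. 265.]
top [ 0.44577904 -0.03576407  0.97517449]
bushing_wide 0.64 [0.5106 0.0459 0.009 ] [241. 218.]
bushing_tight 0.72 [0.5842 0.2473 0.0099] [159. 186.]
gauge 0.63 [0.5558 0.1437 0.0024] [202. 199.]
{'t': 0.5, 'qpos': array([-73.23373522,  19.09324374,   2.28656961,  83.96247886,
        -0.76539369,  76.96584896,  -3.35214837]), 'qd': array([-0.11042186, -0.00480072,  0.02480778, -0.05976602,  0.04443542,
        0.08808556, -0.01203364]), 'joint_torque': array([-2.28587422e-03, -6.55563498e+01,  1.33074839e+00, -4.03749561e+01,
       -5.99683402e-02,  3.61372449e-02,  1.25178799e-04]), 'ee_pos': array([0.24823529, 0.60068742, 0.22250953]), 'tool_rot': array([1.79997512e+02, 6.20347377e-03, 6.75479713e+01]), 'wrist_force': array([ 0.79055163, -0.06232246, -0.16668335]), 'ft_torque': array([ 0.02338119, -0.03573487,  0.01406808]), 'width': 0.08736959459844984}
```

View pics/scene0.png

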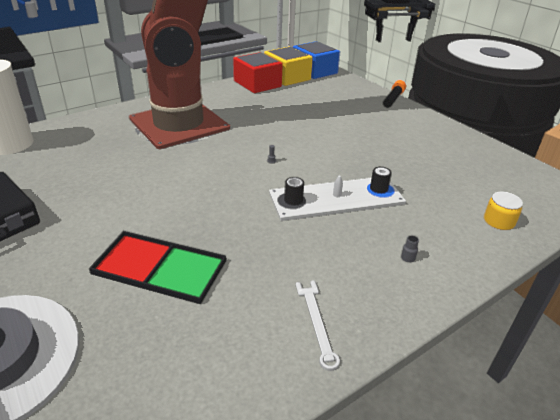

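View pics/top0.png

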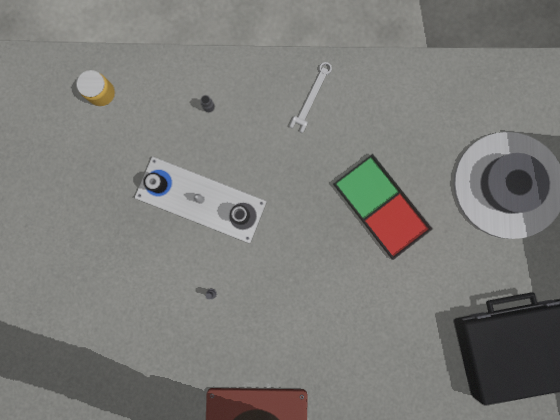

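The scene view shows the gauge with its pin at (338,186), the blue-spot bushing at (380,180) and the grey-spot bushing at (294,190). The tray is at (160,265). In the top view the blue-spot bushing is at (154,182), the pin at (197,198) and the tray at (382,206). Next I'll measure these more precisely.

```bash
cat > m.py <<'E'
from h import *
from scipy.optimize import least_squares
import sys
manip.grab_frame("top"); manip.grab_frame("scene")
def mask(n,th):
    r=manip.trace(n,th); return [(x["score"],x["mask"]) for x in r]
def rectfit(n,th,z,w,h):
    for sc,m in mask(n,th)[:1]:
        c=max(cv2.findContours(m.astype(np.uint8),0,2)[0],key=cv2.contourArea)[:,0,:]
        P=np.array([onz(n,p,z)[:2] for p in c.astype(float)])
        r=cv2.minAreaRect((P*1000).astype(np.float32)); print(n,th,round(sc,2),np.round(r[0],1),np.round(r[1],1),round(r[2],1),m.sum())
rectfit("top","gauge",.012,.11,.3); rectfit("scene","gauge",.012,.11,.3)
rectfit("top","tray",.015,.12,.23); rectfit("scene","tray",.015,.12,.23)
for n in("top","scene"):
  for th in("bushing_wide","bushing_tight"):
    for sc,m in mask(n,th)[:2]:
        ys,xs=np.nonzero(m); print(n,th,round(sc,2),xs.min(),xs.max(),ys.min(),ys.max(),m.sum())
a=cv2.imread("pics/top0.png")[150:250,120:280]; cv2.imwrite("pics/zt.png",cv2.resize(a,(800,500),interpolation=2))
a=cv2.imread("pics/scene0.png")[150:220,265:415]; cv2.imwrite("pics/zs.png",cv2.resize(a,(800,373),interpolation=2))
E
python3 m.py
```

```text
top gauge 0.92 [552.6 144.6] [303.6 114.3] 69.5 5193
scene gauge 0.87 [551.4 143.5] [303.8 145.3] 69.1 3360
top tray 0.76 [ 541.1 -291.9] [231.6 124.9] 37.7 4872
scene tray 0.57 [ 550.8 -297.4] [238.1 131. ] 38.3 5893
top bushing_wide 0.57 230 249 205 224 244
top bushing_tight 0.61 143 167 173 194 389
scene bushing_wide 0.75 284 303 177 204 469
scene bushing_tight 0.93 370 391 167 194 495
scene bushing_tight 0.27 88 226 230 303 5996
```

View pics/zt.png

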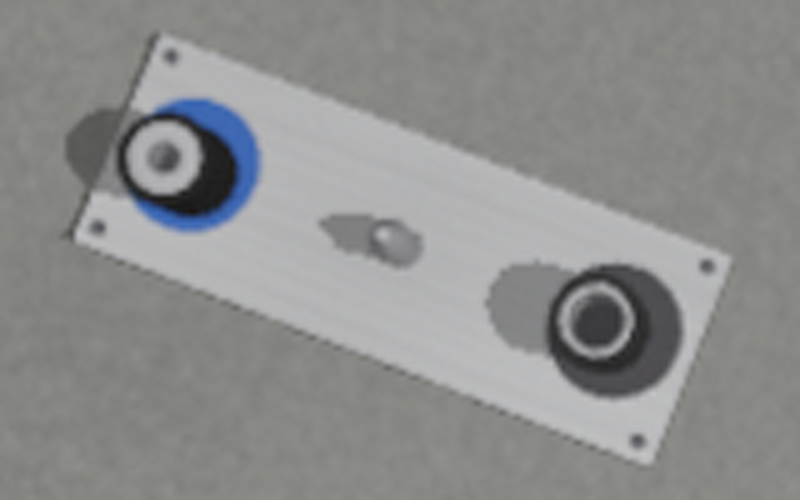

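View pics/zs.png

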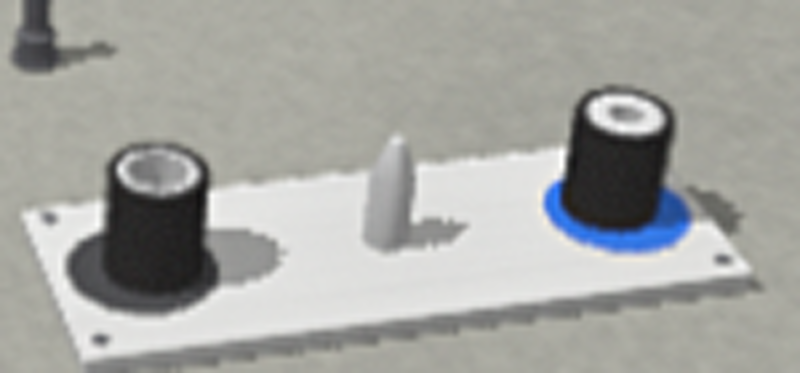

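The zoomed views show the blue-spot bushing with a small bore, so it looks like the tight one. The grey-spot bushing has the wide bore. Next I'll work out the exact positions.

```bash
cat > p.py <<'E'
from h import *
T=lambda u,v:(120+(u+.5)/5-.5,150+(v+.5)/5-.5)
S=lambda u,v:(265+(u+.5)/5.3333-.5,150+(v+.5)/5.3333-.5)
def tri(a,b):
    c1,d1=ray("top",a);c2,d2=ray("scene",b);A=np.c_[d1,-d2];s=np.linalg.lstsq(A,c2-c1,rcond=None)[0];p,q=c1+d1*s[0],c2+d2*s[1];return ((p+q)/2).round(4),np.linalg.norm(p-q).round(4)
C=[onz("top",T(*p),.012) for p in[(160,33),(733,258),(652,466),(72,238)]]
print("corners top",np.round(C,4).tolist(),np.mean(C,0)); e=C[1]-C[0];print(np.degrees(np.arctan2(e[1],e[0])),np.linalg.norm(e),np.linalg.norm(C[2]-C[1]))
C=[onz("scene",S(*p),.012) for p in[(22,212),(90,358),(752,270)]]
print("corners scene",np.round(C,4).tolist(),(C[0]+C[2])/2)
print("blue bush top", onz("top",T(163,157),.062),onz("scene",S(626,113),.062),tri(T(163,157),S(626,113)))
print("grey bush top", onz("top",T(596,320),.062),onz("scene",S(157,172),.062))
print("pin tip scene",onz("scene",S(398,135),.064))
print("pin base scene center",onz("scene",S(386,240),.012))
print("blue spot top",onz("top",T(195,165),.012))
for c in [(335,183),(373,154),(431,230),(392,259)]: print("tray c",onz("top",c,.015).round(4))
# pin tip estimate from top
for P in ([.5535,.1437,.064],[.5535,.1437,.012]): print((proj("top",P)-[120,150])*5,(proj("scene",P)-[265,150])*5.333)
E
python3 p.py
```

```text
corners top [[0.6572, 0.2666, 0.012], [0.551, -0.0142, 0.012], [0.4504, 0.0229, 0.012], [0.5562, 0.3044, 0.012]] [0.55368965 0.14495539 0.012     ]
-110.73353884593674 0.3002069781220613 0.10717052908093332
corners scene [[0.4524, 0.0227, 0.012], [0.5547, -0.0127, 0.012], [0.6587, 0.2646, 0.012]] [0.5555564  0.14368151 0.012     ]
blue bush top [0.58844044 0.24707004 0.062     ] [0.59029206 0.2454073  0.062     ] (array([0.5886, 0.2475, 0.0604]), np.float64(0.0001))
grey bush top [0.5161501  0.04679277 0.062     ] [0.51848385 0.04478887 0.062     ]
pin tip scene [0.5528179  0.14664939 0.064     ]
pin base scene center [0.55560071 0.1446559  0.012     ]
blue spot top [0.59257074 0.24697626 0.012     ]
tray c [ 0.5972 -0.1798  0.015 ]
tray c [ 0.6696 -0.272   0.015 ]
tray c [ 0.4872 -0.4075  0.015 ]
tray c [ 0.4172 -0.3141  0.015 ]
[383.35954916 233.25038729] [391.60097208 135.55546962]
[404.18355636 246.19079503] [379.00284555 236.16857266]
```

Request:
{"fn": "apply_moves", "kwargs": {
  "increments": [
    {"tx":-20,"ty":45},
    {"tx":-20,"ty":45},
    {"tx":-20,"ty":45},
    {"tx":-20,"ty":45},
    {"tx":-20,"ty":45,"fingers":87}
  ],
  "newtons": 30
}}

```text
invalid input
```

```bash
cat > g.py <<'E'
from h import *
import sys
from scipy.spatial.transform import Rotation as Ro
s=manip.get_state(); R=Ro.from_euler("xyz",s["tool_rot"],degrees=True).as_matrix()
print("t",s["t"],"p",s["ee_pos"].round(4),"rot",s["tool_rot"].round(2),"F",s["wrist_force"].round(1),"w",s["width"].round(4),"q",s["qpos"].round(0))
if len(sys.argv)>3:
    print("tool delta mm",(R.T@(np.array(sys.argv[1:4],float)-s["ee_pos"])*1000).round(1))
    yaw=float(sys.argv[4]) if len(sys.argv)>4 else s["tool_rot"][2]
    print("rotvec",Ro.from_matrix(R.T@Ro.from_euler("xyz",[180,0,yaw],degrees=True).as_matrix()).as_rotvec().round(3))
E
python3 g.py .589 .2465 .10 69.3
```

```text
Traceback (most recent call last):
  File "g.py", line 5, in <module>
    print("t",s["t"],"p",s["ee_pos"].round(4),"rot",s["tool_rot"].round(2),"F",s["wrist_force"].round(1),"w",s["width"].round(4),"q",s["qpos"].round(0))
                                                                                                             ^^^^^^^^^^^^^^^^
AttributeError: 'float' object has no attribute 'round'
```

Every row probably needs all of its keys.

Request:
{"fn": "apply_moves", "kwargs": {
  "increments": [
    {"rx":0,"ry":0,"rz":0,"tx":-20,"ty":45,"tz":0,"fingers":87},
    {"rx":0,"ry":0,"rz":0,"tx":-20,"ty":45,"tz":0,"fingers":87},
    {"rx":0,"ry":0,"rz":0,"tx":-20,"ty":45,"tz":0,"fingers":87},
    {"rx":0,"ry":0,"rz":0,"tx":-20,"ty":45,"tz":0,"fingers":87},
    {"rx":0,"ry":0,"rz":0,"tx":-20,"ty":45,"tz":0,"fingers":87}
  ],
  "newtons": 30
}}

```text
t: 1.62
ee_pos: [0.4188, 0.4215, 0.222]
tool_rot: [-179.9, -0.1, 68.1]
wrist_force: [0.9, 0.3, -0.5]
width: 0.0868
```

```bash
sed -i 's/s\["width"\].round(4)/round(s["width"],4)/' g.py
python3 g.py .589 .2465 .10 69.3
```

```text
t 1.625 p [0.4188 0.4215 0.222 ] rot [-1.799e+02 -6.000e-02  6.807e+01] F [ 0.9  0.3 -0.5] w 0.0868 q [-57.  13.   9.  93.  -2.  75.  20.]
tool delta mm [-98.9 223.5 121.4]
rotvec [-0.002 -0.001 -0.021]
```

Request:
{"fn": "apply_moves", "kwargs": {
  "increments": [
    {"rx":0,"ry":0,"rz":-0.01,"tx":-20,"ty":46,"tz":10,"fingers":87},
    {"rx":0,"ry":0,"rz":-0.01,"tx":-20,"ty":46,"tz":10,"fingers":87},
    {"rx":0,"ry":0,"rz":0,"tx":-20,"ty":46,"tz":20,"fingers":87},
    {"rx":0,"ry":0,"rz":0,"tx":-20,"ty":46,"tz":20,"fingers":87},
    {"rx":0,"ry":0,"rz":0,"tx":-20,"ty":40,"tz":30,"fingers":87}
  ]
}}

```text
t: 2.25
ee_pos: [0.599, 0.2429, 0.1332]
tool_rot: [179.9, -0.5, 69.3]
wrist_force: [1.4, 1.0, 0.5]
width: 0.0869
```

```bash
python3 g.py .589 .2465 .032 69.3
```

```text
t 2.25 p [0.599  0.2429 0.1332] rot [179.85  -0.48  69.29] F [1.4 1.  0.5] w 0.0869 q [-39.  22.  17.  92.  -7.  67.  49.]
tool delta mm [ -1.  -10.9 101.1]
rotvec [ 0.003 -0.008 -0.   ]
```

Request:
{"fn": "apply_moves", "kwargs": {
  "increments": [
    {"rx":0.003,"ry":-0.008,"rz":0,"tx":-1,"ty":-11,"tz":0,"fingers":87},
    {"rx":0,"ry":0,"rz":0,"tx":0,"ty":0,"tz":0,"fingers":87},
    {"rx":0,"ry":0,"rz":0,"tx":0,"ty":0,"tz":25,"fingers":87},
    {"rx":0,"ry":0,"rz":0,"tx":0,"ty":0,"tz":20,"fingers":87},
    {"rx":0,"ry":0,"rz":0,"tx":0,"ty":0,"tz":0,"fingers":87}
  ]
}}

```text
t: 2.88
ee_pos: [0.5891, 0.244, 0.0861]
tool_rot: [-180.0, 0.0, 69.2]
wrist_force: [-0.5, -0.9, 0.2]
width: 0.087
```

```bash
python3 g.py .589 .2465 .032 69.3; python3 - <<'E'
from h import *
a=snap("top","a")[150:250,120:280]; b=snap("scene","b")[120:220,290:450]
cv2.imwrite("pics/ab.png",np.vstack([cv2.resize(x,(480,300),interpolation=2) for x in(a,b)])[:,:,::-1])
E
```

```text
t 2.875 p [0.5891 0.244  0.0861] rot [-1.7999e+02  4.0000e-02  6.9160e+01] F [-0.5 -0.9  0.2] w 0.087 q [-39.  24.  16.  95.  -7.  62.  48.]
tool delta mm [ 2.3 -1.  54.1]
rotvec [-0.     0.001 -0.002]
```

View pics/ab.png

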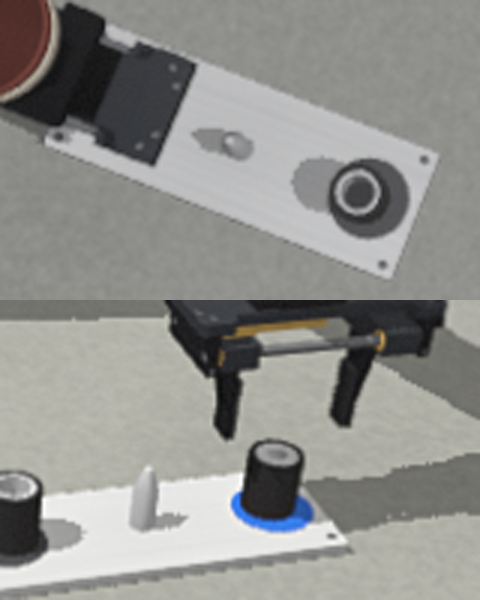

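The lower panel (scene view) shows the open fingers about evenly either side of the bushing at panel pixel (275,480), and clear of it. I'll go down and grip.

Request:
{"fn": "apply_moves", "kwargs": {
  "increments": [
    {"rx":0,"ry":0,"rz":0,"tx":2,"ty":-1,"tz":25,"fingers":87},
    {"rx":0,"ry":0,"rz":0,"tx":0,"ty":0,"tz":20,"fingers":87},
    {"rx":0,"ry":0,"rz":0,"tx":0,"ty":0,"tz":9,"fingers":87},
    {"rx":0,"ry":0,"rz":0,"tx":0,"ty":0,"tz":0,"fingers":50},
    {"rx":0,"ry":0,"rz":0,"tx":0,"ty":0,"tz":0,"fingers":30}
  ],
  "newtons": 30
}}

```text
t: 3.6
ee_pos: [0.593, 0.2479, 0.0364]
tool_rot: [179.7, -0.3, 69.2]
wrist_force: [-0.3, -1.1, -0.2]
width: 0.0743
```

Request:
{"fn": "apply_moves", "kwargs": {
  "increments": [
    {"rx":0,"ry":0,"rz":0,"tx":0,"ty":0,"tz":0,"fingers":30},
    {"rx":0,"ry":0,"rz":0,"tx":0,"ty":0,"tz":0,"fingers":30},
    {"rx":0,"ry":0,"rz":0,"tx":0,"ty":0,"tz":0,"fingers":30},
    {"rx":0,"ry":0,"rz":0,"tx":0,"ty":0,"tz":0,"fingers":30},
    {"rx":0,"ry":0,"rz":0,"tx":0,"ty":0,"tz":0,"fingers":30}
  ]
}}

```text
t: 4.22
ee_pos: [0.5936, 0.2479, 0.0378]
tool_rot: [179.6, -0.4, 69.1]
wrist_force: [-0.0, 0.5, 0.3]
width: 0.043
```

```bash
python3 g.py .5545 .1447 .11 69.3; python3 - <<'E'
from h import *
b=snap("scene","c")[120:220,290:450]
cv2.imwrite("pics/c1.png",cv2.resize(b,(640,400),interpolation=2)[:,:,::-1])
E
```

```text
t 4.225 p [0.5936 0.2479 0.0378] rot [179.6   -0.41  69.14] F [-0.   0.5  0.3] w 0.043 q [-39.  27.  15.  97.  -8.  56.  49.]
tool delta mm [-109.8    0.7  -73. ]
rotvec [ 0.007 -0.007 -0.003]
```

View pics/c1.png

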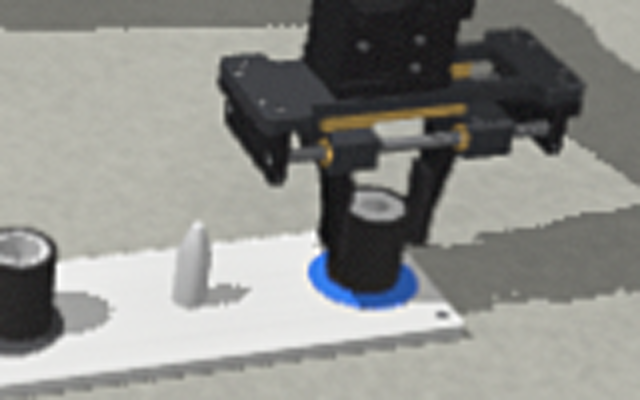

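The grip is a little high and off by 3–4 mm in the tool's y direction. I'll open, correct the position and grip again.

Request:
{"fn": "apply_moves", "kwargs": {
  "increments": [
    {"rx":0,"ry":0,"rz":0,"tx":0,"ty":0,"tz":0,"fingers":62},
    {"rx":0,"ry":0,"rz":0,"tx":0,"ty":0,"tz":0,"fingers":62},
    {"rx":0.004,"ry":-0.005,"rz":0,"tx":0,"ty":-2,"tz":4,"fingers":62},
    {"rx":0.003,"ry":-0.002,"rz":0,"tx":0,"ty":-2,"tz":4,"fingers":62},
    {"rx":0,"ry":0,"rz":0,"tx":0,"ty":0,"tz":0,"fingers":62}
  ]
}}

```text
t: 4.9
ee_pos: [0.5896, 0.2497, 0.0291]
tool_rot: [-180.0, 0.0, 69.2]
wrist_force: [-0.1, -0.0, 0.3]
width: 0.062
```

```bash
python3 g.py .590 .2465 .031 69.3
```

```text
t 4.9 p [0.5896 0.2497 0.0291] rot [-1.7996e+02  1.0000e-02  6.9160e+01] F [-0.1 -0.   0.3] w 0.062 q [-39.  28.  15.  97.  -8.  56.  49.]
tool delta mm [-2.9  1.5 -1.9]
rotvec [-0.001  0.    -0.002]
```

Request:
{"fn": "apply_moves", "kwargs": {
  "increments": [
    {"rx":0,"ry":0,"rz":0,"tx":-1,"ty":1,"tz":0,"fingers":35},
    {"rx":0,"ry":0,"rz":0,"tx":0,"ty":0,"tz":0,"fingers":35},
    {"rx":0,"ry":0,"rz":0,"tx":0,"ty":0,"tz":0,"fingers":35},
    {"rx":0,"ry":0,"rz":0,"tx":0,"ty":0,"tz":0,"fingers":35},
    {"rx":0,"ry":0,"rz":0,"tx":0,"ty":0,"tz":0,"fingers":35}
  ],
  "newtons": 30
}}

```text
t: 5.52
ee_pos: [0.5903, 0.2484, 0.0291]
tool_rot: [-180.0, 0.0, 69.2]
wrist_force: [-0.6, 0.6, -0.3]
width: 0.0429
```

```bash
python3 g.py .5545 .1447 .11 69.3
```

```text
t 5.525 p [0.5903 0.2484 0.0291] rot [-179.97    0.     69.15] F [-0.6  0.6 -0.3] w 0.0429 q [-39.  28.  15.  97.  -9.  56.  49.]
tool delta mm [-109.6    3.4  -80.8]
rotvec [-0.001  0.    -0.003]
```

Request:
{"fn": "apply_moves", "kwargs": {
  "increments": [
    {"rx":0,"ry":0,"rz":0,"tx":0,"ty":0,"tz":-20,"fingers":35},
    {"rx":0,"ry":0,"rz":0,"tx":0,"ty":0,"tz":-30,"fingers":35},
    {"rx":0,"ry":0,"rz":0,"tx":0,"ty":0,"tz":-30,"fingers":35},
    {"rx":0,"ry":0,"rz":0,"tx":0,"ty":0,"tz":-5,"fingers":35},
    {"rx":0,"ry":0,"rz":0,"tx":0,"ty":0,"tz":0,"fingers":35}
  ]
}}

```text
t: 6.15
ee_pos: [0.5901, 0.2478, 0.1195]
tool_rot: [-180.0, 0.0, 69.1]
wrist_force: [0.3, 0.7, -2.0]
width: 0.0431
```

```bash
python3 g.py .5545 .1447 .11 69.3; python3 - <<'E'
from h import *
b=snap("scene","d")[90:220,265:450]
cv2.imwrite("pics/d1.png",cv2.resize(b,None,fx=4,fy=4,interpolation=2)[:,:,::-1])
E
```

```text
t 6.15 p [0.5901 0.2478 0.1195] rot [-1.7997e+02  2.0000e-02  6.9120e+01] F [ 0.3  0.7 -2. ] w 0.0431 q [-40.  22.  16.  93.  -7.  65.  48.]
tool delta mm [-109.     3.5    9.5]
rotvec [-0.     0.    -0.003]
```

View pics/d1.png

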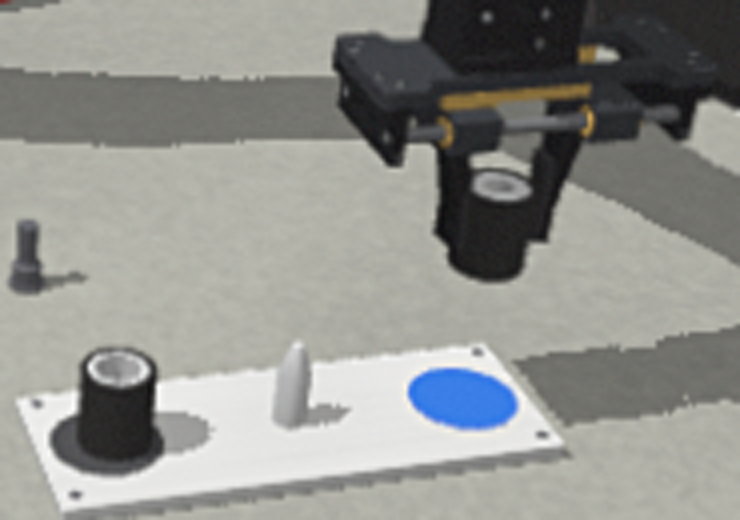

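The picture shows the bushing held upright at panel pixel (490,230), with the blue spot empty. The pin tip is at panel pixel (296,343). I'll move over the pin.

Request:
{"fn": "apply_moves", "kwargs": {
  "increments": [
    {"rx":0,"ry":0,"rz":0,"tx":-30,"ty":1,"tz":0,"fingers":35},
    {"rx":0,"ry":0,"rz":0,"tx":-40,"ty":1,"tz":0,"fingers":35},
    {"rx":0,"ry":0,"rz":0,"tx":-30,"ty":1,"tz":0,"fingers":35},
    {"rx":0,"ry":0,"rz":0,"tx":-8,"ty":0,"tz":0,"fingers":35},
    {"rx":0,"ry":0,"rz":0,"tx":0,"ty":0,"tz":0,"fingers":35}
  ]
}}

```text
t: 6.82
ee_pos: [0.5504, 0.1433, 0.1135]
tool_rot: [-179.6, 0.4, 69.2]
wrist_force: [0.2, 0.2, -1.6]
width: 0.0428
```

```bash
python3 g.py .555 .1455 .11 69.3; python3 - <<'E'
from h import *
b=snap("scene","e")[90:220,265:450]
cv2.imwrite("pics/e1.png",cv2.resize(b,None,fx=4,fy=4,interpolation=2)[:,:,::-1])
b=snap("top","f")[150:250,120:280]
cv2.imwrite("pics/f1.png",cv2.resize(b,None,fx=4,fy=4,interpolation=2)[:,:,::-1])
E
```

```text
t 6.825 p [0.5504 0.1433 0.1135] rot [-179.62    0.35   69.22] F [ 0.2  0.2 -1.6] w 0.0428 q [-35.  15.  19. 103.  -5.  63.  55.]
tool delta mm [3.7 3.6 3.4]
rotvec [-0.007  0.006 -0.001]
```

View pics/e1.png

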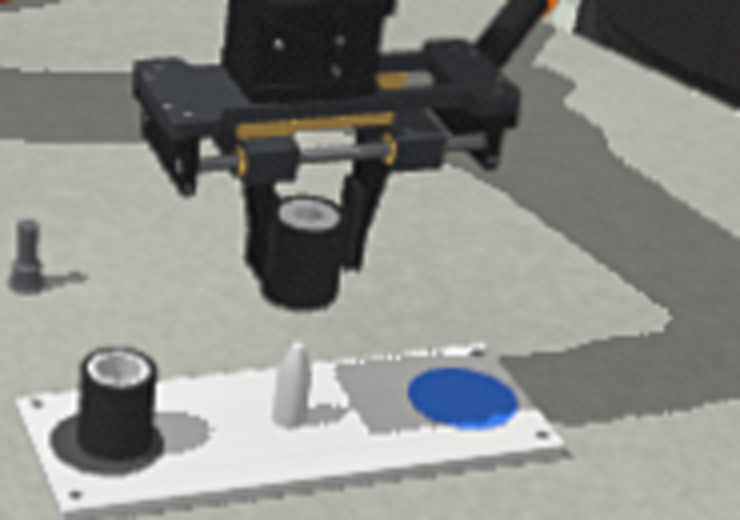

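View pics/f1.png

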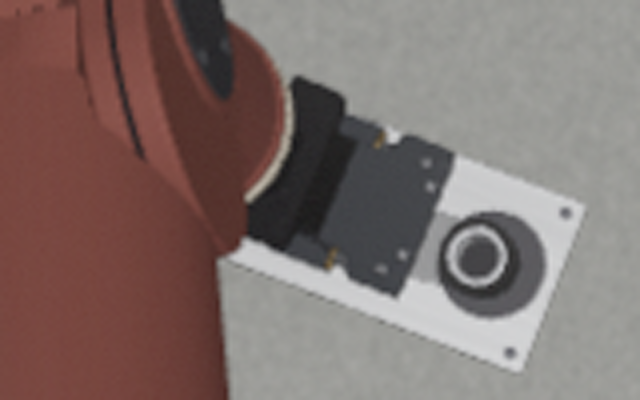

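The bushing is held at panel pixel (302,250) above the pin tip at (296,343), and the body hides it in the top view. I'll correct the pose, come down close to the tip and check against the projection.

Request:
{"fn": "apply_moves", "kwargs": {
  "increments": [
    {"rx":-0.007,"ry":0.006,"rz":0,"tx":3,"ty":3,"tz":6,"fingers":35},
    {"rx":0,"ry":0,"rz":0,"tx":0,"ty":0,"tz":8,"fingers":35},
    {"rx":0,"ry":0,"rz":0,"tx":0,"ty":0,"tz":6,"fingers":35},
    {"rx":0,"ry":0,"rz":0,"tx":0,"ty":0,"tz":0,"fingers":35},
    {"rx":0,"ry":0,"rz":0,"tx":0,"ty":0,"tz":0,"fingers":35}
  ]
}}

```text
t: 7.55
ee_pos: [0.5547, 0.1488, 0.0912]
tool_rot: [180.0, 0.0, 69.5]
wrist_force: [0.3, 0.1, -2.4]
width: 0.0432
```

```bash
python3 g.py .555 .1455 .09 69.3; python3 - <<'E'
from h import *
p=manip.get_state()["ee_pos"]
im=snap("scene","g"); b=im[120:210,300:380]
cv2.imwrite("pics/g1.png",cv2.resize(b,None,fx=6,fy=6,interpolation=2)[:,:,::-1])
for nm,X in(("top",[p[0],p[1],p[2]+.0329]),("bot",[p[0],p[1],p[2]-.0171]),("tipz",[p[0],p[1],.064])): print(nm,(proj("scene",X)-[300,120]+.5)*6)
for r in manip.mark_of("scene","bushing_tight")[:2]: print(r["score"],toworld("scene",r["position"]))
E
```

```text
t 7.55 p [0.5547 0.1488 0.0912] rot [179.98   0.    69.49] F [ 0.3  0.1 -2.4] w 0.0432 q [-35.  17.  18. 104.  -6.  60.  55.]
tool delta mm [-2.9  1.4  1.2]
rotvec [0.    0.    0.003]
top [263.56119341 194.07729958]
bot [248.73559584 310.50594628]
tipz [245.84438516 333.13294014]
0.87 [0.55619886 0.145705   0.07659018]
```

View pics/g1.png

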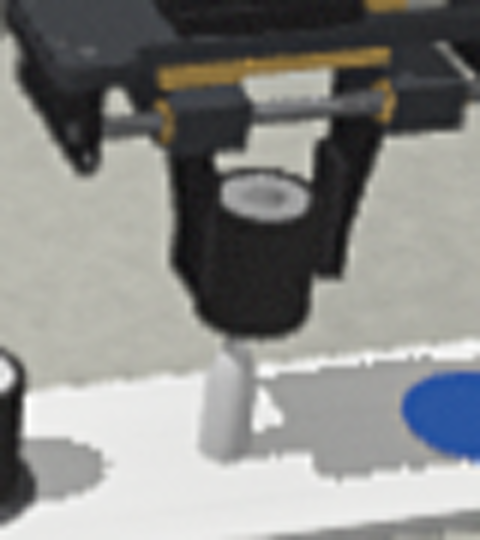

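```bash
python3 - <<'E'
from h import *
for P in ([.5547,.1488],[.555,.146],[.5545,.145],[.552,.145]):
  print(P,[((proj("scene",P+[z])-[300,120]+.5)*6).round(1).tolist() for z in(.012,.046,.064)])
im=cv2.imread("pics/d.png")[165:215,320:355]; cv2.imwrite("pics/pin.png",cv2.resize(im,None,fx=12,fy=12,interpolation=2))
print([((proj("scene",[.555,.146,z])-[320,165]+.5)*12).round(1).tolist() for z in(.012,.046,.064)])
im=cv2.imread("pics/top0.png")[185:215,180:215]; cv2.imwrite("pics/pint.png",cv2.resize(im,None,fx=15,fy=15,interpolation=2))
print([((proj("top",[.555,.146,z])-[180,185]+.5)*15).round(1).tolist() for z in(.012,.046,.064)])
E
```

```text
[0.5547, 0.1488] [[231.4, 446.2], [240.8, 373.0], [245.9, 333.1]]
[0.555, 0.146] [[226.4, 448.8], [235.8, 375.5], [240.8, 335.6]]
[0.5545, 0.145] [[223.6, 448.9], [232.9, 375.7], [237.9, 335.7]]
[0.552, 0.145] [[219.4, 445.8], [228.6, 372.6], [233.6, 332.7]]
[[212.9, 357.5], [231.5, 211.0], [241.6, 131.1]]
[[306.0, 211.6], [265.5, 186.4], [242.8, 172.3]]
```

View pics/pin.png

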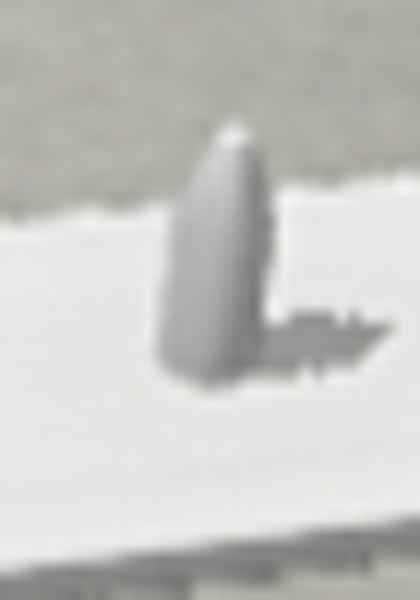

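View pics/pint.png

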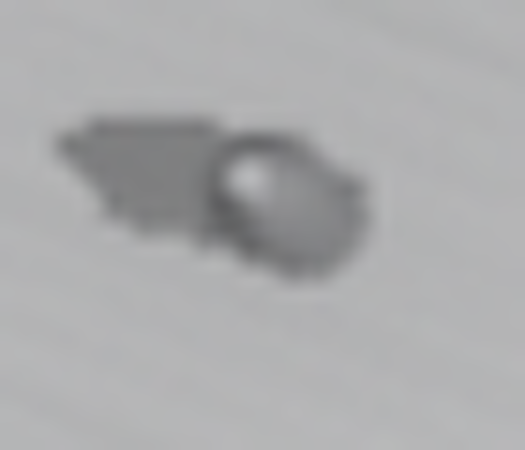

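Request:
{"fn": "apply_moves", "kwargs": {
  "increments": [
    {"rx":0,"ry":0,"rz":0,"tx":-3.5,"ty":1,"tz":0,"fingers":35},
    {"rx":0,"ry":0,"rz":0,"tx":0,"ty":0,"tz":0,"fingers":35},
    {"rx":0,"ry":0,"rz":0,"tx":0,"ty":0,"tz":4,"fingers":35},
    {"rx":0,"ry":0,"rz":0,"tx":0,"ty":0,"tz":3,"fingers":35},
    {"rx":0,"ry":0,"rz":0,"tx":0,"ty":0,"tz":0,"fingers":35}
  ]
}}

```text
t: 8.28
ee_pos: [0.5547, 0.1447, 0.0842]
tool_rot: [179.9, -0.0, 69.5]
wrist_force: [-0.5, -0.2, -2.0]
width: 0.0427
```

```bash
python3 g.py .5542 .1452 .0701 69.3
```

```text
t 8.275 p [0.5547 0.1447 0.0842] rot [ 1.7994e+02 -4.0000e-02  6.9470e+01] F [-0.5 -0.2 -2. ] w 0.0427 q [-35.  17.  18. 105.  -6.  59.  56.]
tool delta mm [ 0.3 -0.6 14.1]
rotvec [ 0.001 -0.001  0.003]
```

Request:
{"fn": "apply_moves", "kwargs": {
  "increments": [
    {"rx":0,"ry":0,"rz":0,"tx":0,"ty":-0.5,"tz":3,"fingers":35},
    {"rx":0,"ry":0,"rz":0,"tx":0,"ty":0,"tz":3,"fingers":35},
    {"rx":0,"ry":0,"rz":0,"tx":0,"ty":0,"tz":2,"fingers":35},
    {"rx":0,"ry":0,"rz":0,"tx":0,"ty":0,"tz":2,"fingers":35},
    {"rx":0,"ry":0,"rz":0,"tx":0,"ty":0,"tz":0,"fingers":35}
  ]
}}

```text
t: 8.9
ee_pos: [0.5541, 0.145, 0.0734]
tool_rot: [179.9, -0.0, 69.5]
wrist_force: [0.5, -0.8, -1.8]
width: 0.0431
```

```bash
python3 g.py .5542 .1452 .0701 69.3; python3 - <<'E'
from h import *
im=snap("scene","i"); b=im[120:210,300:380]
cv2.imwrite("pics/i1.png",cv2.resize(b,None,fx=6,fy=6,interpolation=2)[:,:,::-1])
E
```

```text
t 8.9 p [0.5541 0.145  0.0734] rot [ 1.7995e+02 -4.0000e-02  6.9480e+01] F [ 0.5 -0.8 -1.8] w 0.0431 q [-34.  18.  18. 105.  -6.  58.  56.]
tool delta mm [ 0.2 -0.   3.3]
rotvec [ 0.001 -0.001  0.003]
```

View pics/i1.png

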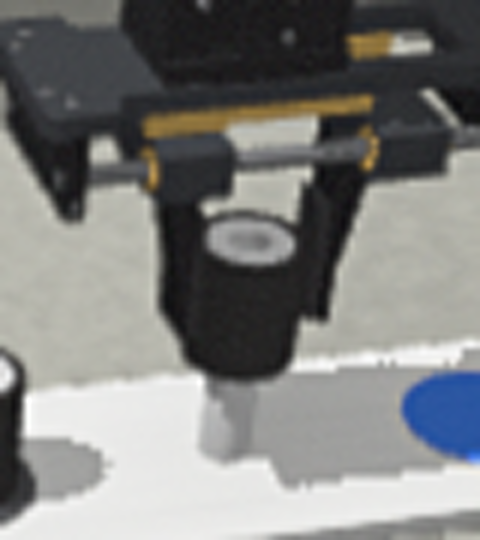

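There's no contact force yet, and the tip is already inside the bore: the underside is at about z=0.056, below the 0.064 tip. I'll keep going down gently.

Request:
{"fn": "apply_moves", "kwargs": {
  "increments": [
    {"rx":0,"ry":0,"rz":0,"tx":0,"ty":0,"tz":1.5,"fingers":35},
    {"rx":0,"ry":0,"rz":0,"tx":0,"ty":0,"tz":1.5,"fingers":35},
    {"rx":0,"ry":0,"rz":0,"tx":0,"ty":0,"tz":1,"fingers":35},
    {"rx":0,"ry":0,"rz":0,"tx":0,"ty":0,"tz":1,"fingers":35},
    {"rx":0,"ry":0,"rz":0,"tx":0,"ty":0,"tz":1,"fingers":35}
  ]
}}

```text
t: 9.57
ee_pos: [0.5547, 0.1443, 0.0682]
tool_rot: [179.9, -0.0, 69.4]
wrist_force: [-3.5, -1.4, 8.1]
width: 0.0427
```

```bash
python3 g.py .5542 .1452 .0701 69.3
```

```text
t 9.575 p [0.5547 0.1443 0.0682] rot [ 1.7989e+02 -4.0000e-02  6.9440e+01] F [-3.5 -1.4  8.1] w 0.0427 q [-34.  18.  18. 106.  -7.  57.  56.]
tool delta mm [ 0.6 -0.8 -1.9]
rotvec [ 0.002 -0.001  0.002]
```

Request:
{"fn": "apply_moves", "kwargs": {
  "increments": [
    {"rx":0,"ry":0,"rz":0,"tx":0,"ty":-0.5,"tz":1.5,"fingers":35},
    {"rx":0,"ry":0,"rz":0,"tx":0,"ty":0,"tz":1.5,"fingers":35},
    {"rx":0,"ry":0,"rz":0,"tx":0,"ty":0,"tz":1,"fingers":35},
    {"rx":0,"ry":0,"rz":0,"tx":0,"ty":0,"tz":1,"fingers":35},
    {"rx":0,"ry":0,"rz":0,"tx":0,"ty":0,"tz":0.5,"fingers":35}
  ]
}}

```text
t: 10.2
ee_pos: [0.5548, 0.1442, 0.068]
tool_rot: [179.9, -0.2, 69.4]
wrist_force: [-2.9, -1.3, 5.4]
width: 0.0431
```

```bash
python3 g.py .5542 .1452 .0701 69.3; python3 - <<'E'
from h import *
im=snap("scene","j"); b=im[120:210,300:380]
cv2.imwrite("pics/j1.png",cv2.resize(b,None,fx=6,fy=6,interpolation=2)[:,:,::-1])
for r in manip.mark_of("scene","bushing_tight")[:2]: print(r["score"],toworld("scene",r["position"]))
p=manip.get_state()["ee_pos"]
print((proj("scene",[p[0],p[1],.103])-[300,120]+.5)*6,(proj("scene",[p[0],p[1],.099])-[300,120]+.5)*6)
E
```

```text
t 10.2 p [0.5548 0.1442 0.068 ] rot [ 1.799e+02 -1.700e-01  6.938e+01] F [-2.9 -1.3  5.4] w 0.0431 q [-34.  18.  18. 106.  -7.  57.  56.]
tool delta mm [ 0.7 -0.9 -2.1]
rotvec [ 0.002 -0.003  0.001]
0.77 [0.55118826 0.14369839 0.05428845]
0.2 [0.51692084 0.04723334 0.00581816]
[248.08468508 247.44365664] [246.91440368 256.78972855]
```

View pics/j1.png

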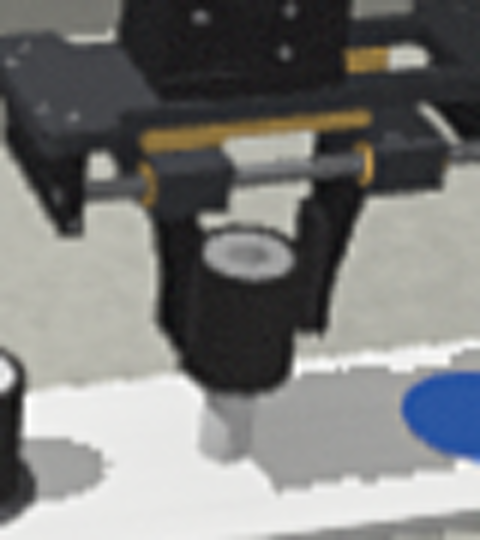

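The bushing has stopped on the nose. About 5 mm of further commanded descent moved it only 0.2 mm, with upward force on the tool and roughly 20 mm of pin still showing beneath it. It goes in the red compartment, so I'll lift it.

Request:
{"fn": "apply_moves", "kwargs": {
  "increments": [
    {"rx":0,"ry":0,"rz":0,"tx":0,"ty":0,"tz":-10,"fingers":35},
    {"rx":0,"ry":0,"rz":0,"tx":0,"ty":0,"tz":-25,"fingers":35},
    {"rx":0,"ry":0,"rz":0,"tx":0,"ty":0,"tz":-30,"fingers":35},
    {"rx":0,"ry":0,"rz":0,"tx":0,"ty":0,"tz":-10,"fingers":35},
    {"rx":0,"ry":0,"rz":0,"tx":0,"ty":0,"tz":0,"fingers":35}
  ]
}}

```text
t: 10.92
ee_pos: [0.5544, 0.1448, 0.1455]
tool_rot: [179.9, -0.2, 69.4]
wrist_force: [-0.5, -0.0, -2.3]
width: 0.043
```

```bash
python3 g.py .497 -.3274 .14 
```

```text
t 10.925 p [0.5544 0.1448 0.1455] rot [179.91  -0.2   69.42] F [-0.5 -0.  -2.3] w 0.043 q [-35.  13.  19. 102.  -5.  66.  54.]
tool delta mm [-462.3  112.3    4. ]
rotvec [ 0.002 -0.004 -0.   ]
```

Request:
{"fn": "apply_moves", "kwargs": {
  "increments": [
    {"rx":0,"ry":0,"rz":0,"tx":-30,"ty":7,"tz":0,"fingers":35},
    {"rx":0,"ry":0,"rz":0,"tx":-45,"ty":11,"tz":0,"fingers":35},
    {"rx":0,"ry":0,"rz":0,"tx":-45,"ty":11,"tz":0,"fingers":35},
    {"rx":0,"ry":0,"rz":0,"tx":-45,"ty":11,"tz":0,"fingers":35},
    {"rx":0,"ry":0,"rz":0,"tx":-45,"ty":11,"tz":0,"fingers":35}
  ]
}}

```text
t: 11.55
ee_pos: [0.5258, -0.0707, 0.1387]
tool_rot: [-179.8, -0.1, 69.9]
wrist_force: [1.9, -0.1, -1.6]
width: 0.0429
```

```bash
python3 g.py .497 -.3274 .14 
```

```text
t 11.55 p [ 0.5258 -0.0707  0.1387] rot [-1.7976e+02 -7.0000e-02  6.9940e+01] F [ 1.9 -0.1 -1.6] w 0.0429 q [-21.   9.  27. 108.  -5.  64.  77.]
tool delta mm [-251.    61.1   -1.8]
rotvec [-0.004 -0.001  0.   ]
```

Request:
{"fn": "apply_moves", "kwargs": {
  "increments": [
    {"rx":0,"ry":0,"rz":0,"tx":-45,"ty":11,"tz":-1,"fingers":35},
    {"rx":0,"ry":0,"rz":0,"tx":-45,"ty":11,"tz":-1,"fingers":35},
    {"rx":0,"ry":0,"rz":0,"tx":-45,"ty":11,"tz":-1,"fingers":35},
    {"rx":0,"ry":0,"rz":0,"tx":-45,"ty":11,"tz":-1,"fingers":35},
    {"rx":0,"ry":0,"rz":0,"tx":-30,"ty":7,"tz":0,"fingers":35}
  ]
}}

```text
t: 12.18
ee_pos: [0.4969, -0.2925, 0.1365]
tool_rot: [-179.4, 0.0, 69.9]
wrist_force: [-0.4, -0.0, -1.4]
width: 0.0429
```

```bash
python3 g.py .497 -.3274 .14 37
```

```text
t 12.175 p [ 0.4969 -0.2925  0.1365] rot [-1.7939e+02  5.0000e-02  6.9890e+01] F [-0.4 -0.  -1.4] w 0.0429 q [ -3.  16.  35. 102. -10.  66. 105.]
tool delta mm [-32.7  12.   -3.6]
rotvec [-0.01   0.004  0.574]
```

Request:
{"fn": "apply_moves", "kwargs": {
  "increments": [
    {"rx":-0.01,"ry":0.003,"rz":0,"tx":-25,"ty":10,"tz":0,"fingers":35},
    {"rx":0,"ry":0,"rz":0.15,"tx":0,"ty":0,"tz":0,"fingers":35},
    {"rx":0,"ry":0,"rz":0.15,"tx":0,"ty":0,"tz":0,"fingers":35},
    {"rx":0,"ry":0,"rz":0.15,"tx":0,"ty":0,"tz":0,"fingers":35},
    {"rx":0,"ry":0,"rz":0.12,"tx":0,"ty":0,"tz":0,"fingers":35}
  ]
}}

```text
t: 12.8
ee_pos: [0.4929, -0.3231, 0.1294]
tool_rot: [-179.6, 0.3, 35.9]
wrist_force: [-0.1, -0.5, -1.4]
width: 0.0428
```

```bash
python3 g.py .497 -.3274 .14 37
```

```text
t 12.8 p [ 0.4929 -0.3231  0.1294] rot [-179.59    0.31   35.89] F [-0.1 -0.5 -1.4] w 0.0428 q [ -5.  19.  41. 101. -14.  66.  76.]
tool delta mm [  0.7   5.8 -10.6]
rotvec [-0.007  0.005 -0.019]
```

Request:
{"fn": "apply_moves", "kwargs": {
  "increments": [
    {"rx":-0.007,"ry":0.005,"rz":0,"tx":1,"ty":6,"tz":0,"fingers":35},
    {"rx":0,"ry":0,"rz":0,"tx":0,"ty":0,"tz":30,"fingers":35},
    {"rx":0,"ry":0,"rz":0,"tx":0,"ty":0,"tz":30,"fingers":35},
    {"rx":0,"ry":0,"rz":0,"tx":0,"ty":0,"tz":18,"fingers":35},
    {"rx":0,"ry":0,"rz":0,"tx":0,"ty":0,"tz":0,"fingers":35}
  ]
}}

```text
t: 13.42
ee_pos: [0.4973, -0.3276, 0.0463]
tool_rot: [-180.0, 0.1, 36.6]
wrist_force: [0.2, 0.6, -1.0]
width: 0.0432
```

```bash
python3 g.py .497 -.3274 .0205 37;  python3 - <<'E'
from h import *
im=snap("scene","k"); b=im[180:310,70:240]
cv2.imwrite("pics/k1.png",cv2.resize(b,None,fx=4,fy=4,interpolation=2)[:,:,::-1])
E
```

```text
t 13.425 p [ 0.4973 -0.3276  0.0463] rot [-1.7997e+02  1.0000e-01  3.6560e+01] F [ 0.2  0.6 -1. ] w 0.0432 q [ -2.  26.  39. 104. -19.  57.  81.]
tool delta mm [-0.  -0.3 25.8]
rotvec [-0.001  0.002 -0.008]
```

View pics/k1.png

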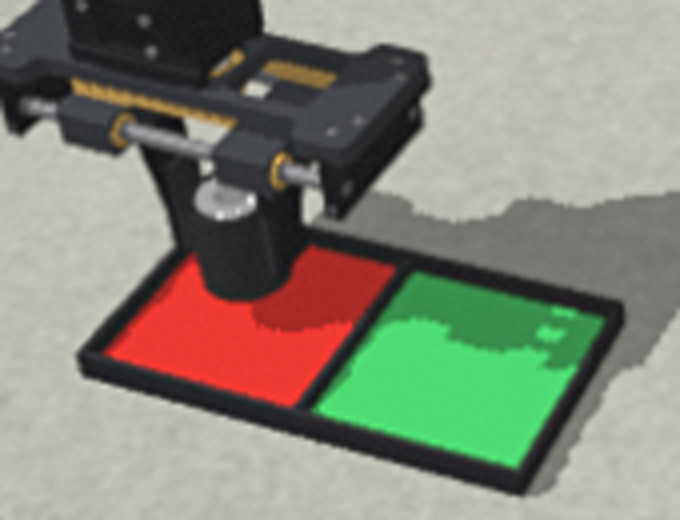

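The bushing is above the red compartment, at panel pixel (245,250), and looks upright. I'll lower it slowly.

Request:
{"fn": "apply_moves", "kwargs": {
  "increments": [
    {"rx":0,"ry":0,"rz":0,"tx":0,"ty":0,"tz":12,"fingers":35},
    {"rx":0,"ry":0,"rz":0,"tx":0,"ty":0,"tz":8,"fingers":35},
    {"rx":0,"ry":0,"rz":0,"tx":0,"ty":0,"tz":2,"fingers":35},
    {"rx":0,"ry":0,"rz":0,"tx":0,"ty":0,"tz":1,"fingers":35},
    {"rx":0,"ry":0,"rz":0,"tx":0,"ty":0,"tz":1,"fingers":35}
  ]
}}

```text
t: 14.1
ee_pos: [0.4995, -0.329, 0.0242]
tool_rot: [179.8, -0.1, 36.6]
wrist_force: [-0.5, -0.3, -2.3]
width: 0.0429
```

Request:
{"fn": "apply_moves", "kwargs": {
  "increments": [
    {"rx":0.003,"ry":-0.001,"rz":0,"tx":0,"ty":-1,"tz":1,"fingers":35},
    {"rx":0,"ry":0,"rz":0,"tx":0,"ty":0,"tz":1,"fingers":35},
    {"rx":0,"ry":0,"rz":0,"tx":0,"ty":0,"tz":1,"fingers":35},
    {"rx":0,"ry":0,"rz":0,"tx":0,"ty":0,"tz":1,"fingers":35},
    {"rx":0,"ry":0,"rz":0,"tx":0,"ty":0,"tz":1,"fingers":35}
  ]
}}

```text
t: 14.72
ee_pos: [0.4992, -0.3282, 0.0211]
tool_rot: [180.0, -0.1, 36.6]
wrist_force: [-5.1, 4.0, 14.0]
width: 0.0428
```

The wrist force shows it on the floor of the compartment. I'll release it.

Request:
{"fn": "apply_moves", "kwargs": {
  "increments": [
    {"rx":0,"ry":0,"rz":0,"tx":0,"ty":0,"tz":0,"fingers":44},
    {"rx":0,"ry":0,"rz":0,"tx":0,"ty":0,"tz":0,"fingers":52},
    {"rx":0,"ry":0,"rz":0,"tx":0,"ty":0,"tz":0,"fingers":66},
    {"rx":0,"ry":0,"rz":0,"tx":0,"ty":0,"tz":0,"fingers":66},
    {"rx":0,"ry":0,"rz":0,"tx":0,"ty":0,"tz":0,"fingers":66}
  ]
}}

```text
t: 15.35
ee_pos: [0.4998, -0.3287, 0.0216]
tool_rot: [179.9, -0.1, 36.6]
wrist_force: [-0.8, 0.2, 0.8]
width: 0.0647
```

```bash
python3 g.py;  python3 - <<'E'
from h import *
im=snap("scene","l"); b=im[180:310,70:240]
cv2.imwrite("pics/l1.png",cv2.resize(b,None,fx=4,fy=4,interpolation=2)[:,:,::-1])
E
```

```text
t 15.35 p [ 0.4998 -0.3287  0.0216] rot [ 1.7988e+02 -1.2000e-01  3.6600e+01] F [-0.8  0.2  0.8] w 0.0647 q [ -1.  28.  37. 105. -20.  54.  82.]
```

View pics/l1.png

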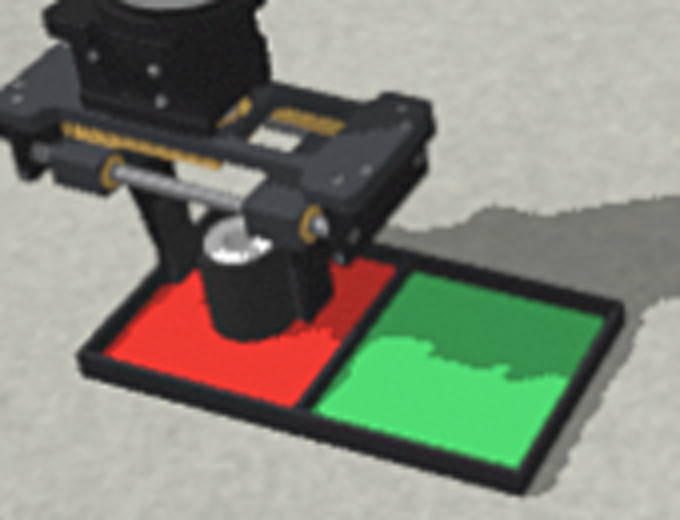

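The bushing stands in the red compartment at panel pixel (245,285) with the fingers open. I'll retreat straight up.

Request:
{"fn": "apply_moves", "kwargs": {
  "increments": [
    {"rx":0,"ry":0,"rz":0,"tx":0,"ty":0,"tz":-15,"fingers":70},
    {"rx":0,"ry":0,"rz":0,"tx":0,"ty":0,"tz":-30,"fingers":70},
    {"rx":0,"ry":0,"rz":0,"tx":0,"ty":0,"tz":-40,"fingers":70},
    {"rx":0,"ry":0,"rz":0,"tx":0,"ty":0,"tz":-40,"fingers":70},
    {"rx":0,"ry":0,"rz":0,"tx":0,"ty":0,"tz":-20,"fingers":70}
  ]
}}

```text
t: 16.02
ee_pos: [0.4983, -0.3289, 0.1735]
tool_rot: [179.9, -0.1, 36.5]
wrist_force: [0.0, -0.3, -0.4]
width: 0.07
```

Request:
{"fn": "apply_moves", "kwargs": {
  "increments": [
    {"rx":0,"ry":0,"rz":0,"tx":0,"ty":0,"tz":-15,"fingers":70},
    {"rx":0,"ry":0,"rz":0,"tx":0,"ty":0,"tz":0,"fingers":70},
    {"rx":0,"ry":0,"rz":0,"tx":0,"ty":0,"tz":0,"fingers":70},
    {"rx":0,"ry":0,"rz":0,"tx":0,"ty":0,"tz":0,"fingers":70},
    {"rx":0,"ry":0,"rz":0,"tx":0,"ty":0,"tz":0,"fingers":70}
  ]
}}

```text
t: 16.65
ee_pos: [0.4979, -0.3289, 0.1896]
tool_rot: [179.9, -0.1, 36.5]
wrist_force: [-0.9, -0.3, -0.9]
width: 0.0696
```

```bash
python3 g.py;  python3 - <<'E'
from h import *
im=snap("scene","n"); cv2.imwrite("pics/n1.png",cv2.resize(im[120:320,60:420],None,fx=2,fy=2,interpolation=2)[:,:,::-1])
for r in manip.mark_of("scene","bushing_tight")[:2]: print(r["score"],toworld("scene",r["position"]))
E
```

```text
t 16.65 p [ 0.4979 -0.3289  0.1896] rot [ 1.7991e+02 -7.0000e-02  3.6490e+01] F [-0.9 -0.3 -0.9] w 0.0696 q [ -6.  17.  42.  96. -12.  72.  76.]
0.66 [ 0.4979693  -0.32971304  0.00880824]
```

View pics/n1.png

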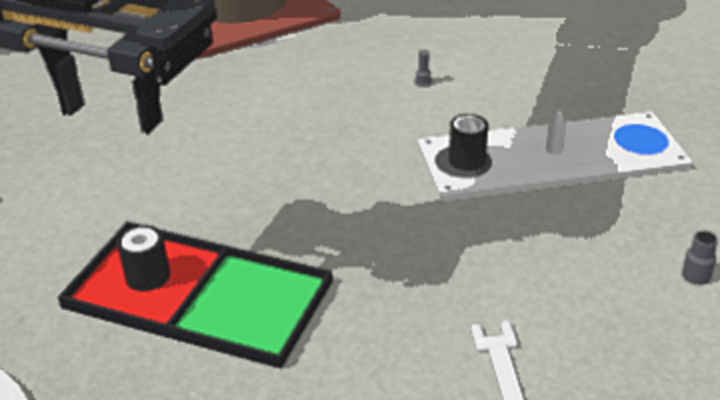

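The bushing stands upright in the red compartment at panel pixel (145,258). The grey-spot bushing is still at (468,140), the blue spot is empty, and the gripper is clear.

```bash
python3 -c "
from workcell import manip
print(manip.job_done())"
```

```text
the job is handed in; nothing more can be done
None
```

The blue-spot bushing stopped on the pin's nose, so it now stands upright in the red compartment. I handed the job in at about 16.7 s.

- **Gauge check:** I lowered it over the pin until it stopped. A further 5 mm or so of commanded descent moved it only 0.2 mm, with a net upward push on the tool. Its underside was about 39–41 mm above the board, and its small bore had already looked like the tight bushing's.
- **Regrip:** My first grip was too high and 3–4 mm off-centre. I opened, moved down and gripped again before lifting.
- **Last checks:** The final picture shows the bushing upright in red at about (0.498, −0.330) and clear of the gripper, with the grey-spot bushing untouched.
- **Disagreements:** The two cameras differed by about 2 mm. The tool height when it stopped put the underside about 2 mm lower than the expected 41 mm. Neither changes the result.

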